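# Close the curing box and lock its cover

### The arm

A 7-joint arm with a two-finger parallel gripper is mounted at the origin on the work surface. World frame = base frame: x ahead of the robot, y to its left, z up, the work surface at z = 0. Lengths are in m, angles in rad, forces in N, time in s.
With the tool pointing down it reaches from about 0.4 to 0.85 m from the base axis. Payload 4.4 kg.
Tool frame: the origin (TCP) lies at the very end of the fingers, on their centre line; the grasp point (between the pads) lies 19 mm behind it; z points along the fingers, y is the line along which they close (so a half turn about z gives the same grasp; the last joint's range is limited). The gripper opens to 94 mm and grips with 3 to 60 N. Pads are 16 mm wide; open, the fingers measure 119 mm over their backs; the gripper's body (75 mm by 177 mm) begins 78 mm behind the grasp point.
Start: joints at [-1.176, 0.628, 0.038, 1.517, -0.027, 0.996, -0.02], TCP at [0.289, 0.582, 0.205] pointing down, gripper open.
Joint ranges: [-3.06, 3.06], [-0.37, 2.12], [-1.25, 1.32], [0.18, 2.47], [-1.1, 4.24], [0.23, 1.98], [-2.94, 2.94]. Speed limits (rad/s): [2.57, 2.57, 3.14, 3.14, 3.14, 3.14, 3.14].

### API

Orientations are given as a unit quaternion [x, y, z, w].
In Python, from station import r gives the robot as it stands. The module is installed in compiled form; this text tells all that it offers.
- The arm moves only by the tool jog_arm, never from a script. Its argument "motion" is a list of rows, each a list of 7 numbers: the turn, a rotation vector about the tool's x, y, z in degrees, then the shift along the tool's x, y, z in mm, then the finger opening in mm, from 0 to 94. In form: [[rx, ry, rz, x, y, z, fingers], ...]. A call has 1 to 10 rows; each row shifts and turns the commanded pose from where the row before left it, along the tool's axes as they then stand; what a row does not reach is not made up. A row lasts 1/10 s, in which the tool goes at most 50 mm and 8.59 degrees, less where a joint would pass 70% of its speed; a pose out of reach is approached as far as the arm can. A call with a gripper value outside its range is refused whole. The fingers move at their own pace and stop on an object; "force" is the grip in N (left out, the last holds). Time passes only in rows, so rows that do not move let the fingers close. It gives the time, the measured TCP pose, the force, the opening and the grip force at its end, in the units of the state.
- r.read_state(): the state, without advancing time (a new reading comes with each control period).
- r.camera(name): name is "side" or "top" or "wrist"; returns the picture (480x640x3 uint8, red, green, blue); there is no depth.
- r.calibration(name): a dict with "fx", "fy", "cx", "cy" (pixels), "distortion" ([k1, k2, p1, p2, k3] as OpenCV has them; the pictures are not rectified), "T" (4x4, takes a point from camera to world coordinates); the wrist camera has in their place "mount" (4x4, takes a point from camera to tool coordinates, whose origin is the TCP and whose axes are the flange's). Camera axes: x right, y down, z forward; pixel columns grow to the right and rows downward; lengths in m; the calibration is good to about 2 mm. A picture is of the moment at which its call begins: read the wrist's pose just before it. calibration takes no time and is no camera call.
- r.job_done(): hands the job in; it is judged then, once.
Trained networks look in the newest picture that a camera, given by its name, has taken for a name from the list of things; names that differ only in an ending like _2 or _b are one class to them, and where a whole thing is asked for, a point or a joint stands for the part that bears it (a point fixed in the world has none). Each returns a list of dicts, best first, with "p" (0 to 1); they miss things now and then, are a little off and sometimes report something else, mostly with a low value. They report only what shows in the picture. A call takes as long as a camera call. They do not tell look-alikes from the thing itself.
- r.masks_of(camera, query): "mask" (480x640 bool, what is visible of it).
- r.place_of(camera, query): "point" ([x, y, z] in m, in world coordinates, good to about 4 mm: a listed point, or the origin of a listed thing).
The state is a dict: "clock": time; "joint_pos": joint angles; "dq": joint speeds; "joint_torque": joint torques, N m; "tcp_pos": TCP position; "orientation": TCP orientation; "force": force on the tool from outside, world axes, zero at the start; "torque": the same for the moment, N m; "grip_width": opening from 0.0 (shut) to 1.0 (fully open); "finger_force": force on a finger pad.
Only numpy, scipy, OpenCV 4.12 (cv2) and the standard library are available. Lean on these libraries where they do the work, as an engineer would, in place of code of your own. Each camera call takes 0.05 s, during which the arm holds its last target. There are 200 camera calls.

### The job

Fit the loose aluminium cover into the port in the top of the UV curing box so that it lies flat with its skirt down inside, then push its sprung wing stud in and turn it clockwise a quarter turn until it locks in, and let go. Feel your way and do not force the stud: press and turn it gently. Leave everything else on the bench where it is.

Things in the scene. Friction and masses are not known exactly. Their poses are not given: they have to be found in the camera images.
- curing_box: Fixed grey steel UV curing box, 170 (x) x 200 (y) x 75 high. Origin: centre of its underside, z up. Its flat top has a rectangular port, 84 (x) x 114 (y). A bridge crosses the chamber below it and carries the stud's receptacle, with a slot 10 wide along the box's y.
- port (a point): Middle of the box's port, level with its rim, 75 above the box's origin. The receptacle is on this axis, its slotted face 7 to 19 below the rim: its height is set by hand, differs from run to run and can only be felt.
- cover: Loose aluminium pan cover, about 0.3 kg, lying on the bench: plate 96 (x) x 126 (y) x 3 on a skirt 80 (x) x 110 (y) x 11 deep. Origin: middle of the skirt's lower edge; plate's top at z 14. Fitted, the skirt is in the port (2 mm play a side) and the plate rests on the rim, origin 64 above the box's, long side along the box's y, either way round.
- stud: Captive steel stud in the middle of the cover. Origin: on its axis, level with the plate's top while out; z up, y along its wing. The wing is a bar 42 (y) x 10 (x) x 20 high, z 28 to 48, on a 6 mm stem with a spring. Its cross pin, 28 long along y, hangs inside the skirt. Over 12 N between stud and receptacle, down or sideways, is forcing it.
- wing_top (a point): Middle of the top face of the stud's wing, 48 above the stud's origin.
- stud_in (a joint): How far the stud is in, m: 0 = out. Its spring takes 2 N to start and 0.25 N more per mm. In the port the pin is free to turn from 8.5 to 20.5 mm (by the receptacle's height), and a hard stop comes 1.5 mm deeper, at 4.5 to 7.5 N of spring. At the quarter turn the pin springs 2 mm back up into a notch: locked and let go, the stud stays 6.5 to 18.5 mm in.
- stud_turn (a joint): Turn of the stud in the cover, rad, growing clockwise from above: 0 = wing and pin along the cover's y, in line with the slot; 1.57 = end stop, wing along the cover's x. If the stud is not far enough in, the pin is blocked at 0.1 to 0.5. The notch holds the pin between about 1.2 and 1.57. Friction 0.03 N m.
- eyepiece_cap: Brass eyepiece cap, 36 across, 12 high; bystander. Origin: centre of its underside.
- end_ring: Walnut end ring, 56 across, 14 high; bystander. Origin: centre of its underside.
- strip_a: Smoky glass mirror strip, 28 x 190 x 4, on the cork mat; bystander. Origin: centre of its underside.
- strip_b: Second mirror strip, the same size; bystander. Origin: centre of its underside.
- strip_c: Third mirror strip, the same size; bystander. Origin: centre of its underside.
- body_tube: Copper body tube, 38 across, 200 long, lying in a wooden cradle; bystander. Origin: its middle; x along it.
- dust_brush: Dusting brush with a wooden handle, 170 long, lying on the bench; bystander. Origin: on its underside; x along it.
- cell_spare: Round clear acrylic object cell, 30 across, 14 high, near the bench clamp; bystander. Origin: centre of its underside.
- cell_a: Object cell like the spare one, lying in the box's chamber; to stay there. Origin: centre of its underside.
- cell_b: Second object cell in the chamber; to stay there. Origin: centre of its underside.
Mind the look-alikes: they are no part of the job. What is meant by the cover is not blue, pink or turquoise, and is the larger of those in its own colour.

How it is judged:
On the way, in this order (a step that is already met when the one before it is completed fails the run):
1. the cover lies in the port, stud not yet turned (z of cover in the frame of curing_box below 0.0665 m and horizontal distance between cover and curing_box below 0.006 m and angle between cover's own z axis and vertical below 0.05 rad and value of joint stud_turn below 0.5 rad), for 0.1 s.
2. the stud is in and turned to its lock (value of joint stud_turn above 1.3 rad and value of joint stud_in above 0.005 m), for 0.1 s.
At the end, for the whole second after the job is handed in: The cover lies flat in the port (skirt down inside, within 6 mm of the middle, at most 2.5 mm above its seat, tilt under 0.05 rad, at rest), the stud is turned at least 1.3 rad clockwise and stays at least 5 mm in by itself, released; nothing else has been moved (all of step 2 and z of cover in the frame of curing_box between 0.062 and 0.0665 m and horizontal distance between cover and curing_box below 0.006 m and angle between cover's own z axis and vertical below 0.05 rad and linear speed of cover below 0.01 m/s); the robot touches nothing.
It fails at once if the stud is forced: more than 12 N between the stud and the box's receptacle (contact force between stud and curing_box above 12 N).
It fails at once if a bystander is moved by more than 15 mm (distance of any of eyepiece_cap, end_ring, strip_a, strip_b, strip_c, body_tube, dust_brush, cell_spare, cell_a, cell_b from where it was at the start of the episode above 0.015 m).
It also fails if it takes over 61 s, if anything falls off the work surface, if the arm or the gripper's body presses on something with over 40 N, if the wrist force passes 120 N, or if a joint passes its speed limit or range.

## Working session

There is one attempt and no reset: what is moved stays moved. The work goes in short steps, Python scripts to look and compute and a tool call to move; the robot and the scene stay as the last step left them, time stands still between calls to the robot, and variables do not carry over. Pictures are saved under pics/ and viewed, at most 10 in all, crops included, and the job is handed in when it is done.

Besides the shell and the picture viewer there is one more tool, called after "Emit:" as name(argument=value, ...) on one line, values as JSON. jog_arm: Moves the arm, as the interface text tells. Its arguments: {"type":"object","properties":{"motion":{"type":"array","items":{"type":"array","items":{"type":"number"}}},"force":{"type":"number"}},"required":["motion"]}

```bash
mkdir -p pics
cat > h.py <<'E'
from station import r
import numpy as np, cv2
from scipy.spatial.transform import Rotation as R
def pic(c,n):
    im=r.camera(c); cv2.imwrite(f'pics/{n}.png',im[:,:,::-1]); return im
def camT(c):
    k=r.calibration(c)
    if 'T' in k: return k,np.array(k['T'])
    s=r.read_state(); T=np.eye(4); T[:3,:3]=R.from_quat(s['orientation']).as_matrix(); T[:3,3]=s['tcp_pos']
    return k,T@np.array(k['mount'])
def ray(c,px,z):
    k,T=camT(c); K=np.array([[k['fx'],0,k['cx']],[0,k['fy'],k['cy']],[0,0,1.]])
    u=cv2.undistortPoints(np.array(px,float).reshape(-1,1,2),K,np.array(k['distortion'],float))[:,0]
    d=np.c_[u,np.ones(len(u))]@T[:3,:3].T; o=T[:3,3]
    return o+d*((z-o[2])/d[:,2])[:,None]
def proj(c,P):
    k,T=camT(c); K=np.array([[k['fx'],0,k['cx']],[0,k['fy'],k['cy']],[0,0,1.]]); Ti=np.linalg.inv(T)
    return cv2.projectPoints(np.array(P,float).reshape(-1,1,3),cv2.Rodrigues(Ti[:3,:3])[0],Ti[:3,3],K,np.array(k['distortion'],float))[0][:,0]
E
python3 - <<'E'
from h import *
np.set_printoptions(precision=4,suppress=True)
pic('top','top0');
for q in ['cover','wing_top','port','curing_box','stud']:
    print(q,[(round(d['p'],2),np.round(d['point'],4)) for d in r.place_of('top',q)])
pic('side','side0')
for q in ['cover','wing_top','port','curing_box']:
    print(q,[(round(d['p'],2),np.round(d['point'],4)) for d in r.place_of('side',q)])
print(r.read_state())
E
```

```text
cover [(0.96, array([ 0.3587, -0.2003, -0.0009])), (0.89, array([ 0.504 , -0.1891, -0.    ])), (0.86, array([ 0.711 , -0.292 , -0.0017])), (0.85, array([ 0.347 , -0.366 ,  0.0039])), (0.67, array([ 0.1672, -0.2986, -0.0008]))]
wing_top [(0.6, array([ 0.3607, -0.2004,  0.0368])), (0.57, array([ 0.1699, -0.2984,  0.0619])), (0.54, array([0.7935, 0.1512, 0.0042])), (0.48, array([ 0.506 , -0.1859,  0.0616])), (0.42, array([ 0.7113, -0.2891,  0.0478]))]
port [(0.9, array([0.579 , 0.1542, 0.0731])), (0.68, array([0.581 , 0.1914, 0.0336]))]
curing_box [(0.96, array([0.5736, 0.1544, 0.0003]))]
stud [(0.64, array([ 0.3496, -0.3701,  0.0129])), (0.61, array([ 0.1703, -0.2977,  0.0128])), (0.52, array([ 0.3618, -0.2021,  0.01  ])), (0.52, array([ 0.7104, -0.2922,  0.0119])), (0.49, array([ 0.5086, -0.1892,  0.0176]))]
cover [(0.94, array([ 0.3455, -0.3671,  0.0044])), (0.86, array([ 0.1662, -0.2971, -0.0017])), (0.74, array([ 0.7094, -0.2882, -0.0005])), (0.72, array([ 0.5093, -0.1856,  0.0022])), (0.55, array([ 0.3574, -0.1974, -0.0011]))]
wing_top [(0.62, array([ 0.3496, -0.3747,  0.0615])), 
[... 193 characters left out ...]
026, -0.4475,  0.0016]))]
port [(0.94, array([0.5721, 0.1531, 0.0758])), (0.38, array([ 0.7307, -0.0176, -0.0021]))]
curing_box [(0.67, array([0.5721, 0.1507, 0.0013]))]
{'clock': 0.55, 'joint_pos': array([-1.1758,  0.6284,  0.0385,  1.5174, -0.027 ,  0.9963, -0.02  ]), 'dq': array([ 0.    , -0.0019, -0.0003, -0.0014, -0.0012, -0.0018, -0.0011]), 'joint_torque': array([ -0.0011, -54.9223,   1.1417, -18.6821,  -0.0525,   0.0163,
         0.    ]), 'tcp_pos': array([0.289 , 0.5822, 0.2055]), 'orientation': array([ 0.2284,  0.9736, -0.    , -0.    ]), 'force': array([-0.3904, -0.6285,  0.2239]), 'torque': array([-0.0101,  0.0084, -0.0026]), 'finger_force': 0.0, 'grip_width': 0.9983469560492603}
```

View pics/top0.png

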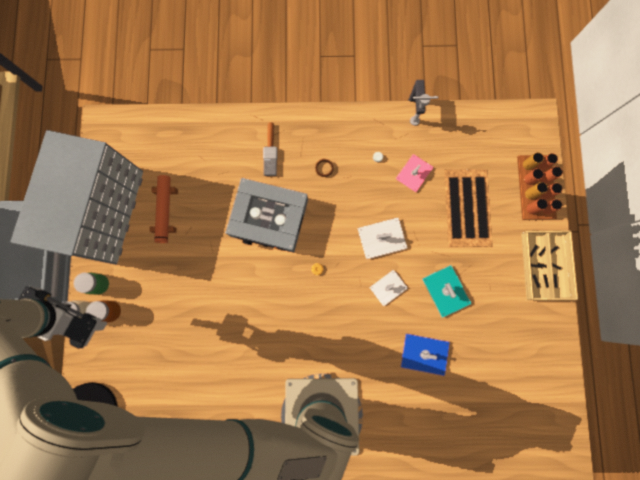

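View pics/side0.png

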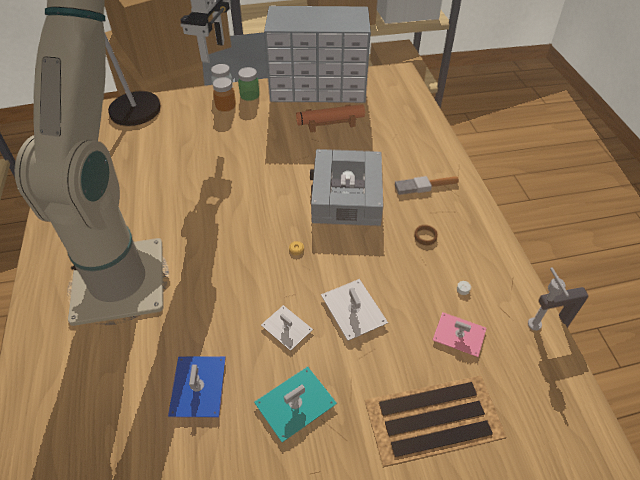

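The top view shows the large white cover at about (383,238), with its wing at (391,238). The small white look-alike is at (388,288), and the box is at (268,214) with its open port. The side view agrees: the large white cover is at (355,310). Next I measure both yaws.

```bash
python3 - <<'E'
from h import *
pic('top','t1')
def rect(m,c,z):
    cs=max(cv2.findContours(m.astype(np.uint8),0,1)[0],key=cv2.contourArea)[:,0]
    P=ray(c,cs,z)[:,:2]*1000
    b=cv2.minAreaRect(P.astype(np.float32)); p=cv2.boxPoints(b); e=[p[1]-p[0],p[2]-p[1]]
    l=max(e,key=np.linalg.norm)
    return np.round(b[0],1),np.round(b[1],1),'long axis deg',np.round(np.degrees(np.arctan2(l[1],l[0]))%180,1)
for c in ['top','side']:
    if c=='side': pic(c,'s1')
    for q,z in [('cover',.014),('stud',.062),('curing_box',.075)]:
        for d in r.masks_of(c,q):
            x=rect(d['mask'],c,z); print(c,q,round(d['p'],2),d['mask'].sum(),*x)
print(r.calibration('wrist')['mount'])
E
python3 - <<'E'
import cv2
a=cv2.imread('pics/t1.png')[170:290,210:430]; b=cv2.imread('pics/s1.png')[140:360,240:460]
a=cv2.resize(a,None,fx=3.6,fy=3.6,interpolation=2);b=cv2.resize(b,(0,0),fx=2.6,fy=2.6,interpolation=2)
cv2.imwrite('pics/t1c.png',a)
E
```

```text
top cover 0.86 1376 [ 348.9 -370.1] [124.9  99. ] long axis deg 23.4
top cover 0.8 695 [ 362.  -198.3] [68.2 89.4] long axis deg 125.8
top cover 0.74 1546 [ 168.5 -297.7] [130.4  98.7] long axis deg 79.3
top cover 0.61 1304 [ 508.4 -184.4] [ 95.  124.5] long axis deg 104.1
top stud 0.67 72 [ 348.3 -365.9] [38.1 17.5] long axis deg 31.3
top stud 0.55 50 [ 171.6 -298.7] [32.9 10.7] long axis deg 89.6
top stud 0.52 94 [ 507.  -183.9] [43.3 20.4] long axis deg 89.4
top curing_box 0.79 4164 [568.2 152.7] [208.5 185. ] long axis deg 76.5
side cover 0.92 2949 [ 169.1 -299. ] [127.3  97.2] long axis deg 79.1
side cover 0.89 1464 [ 709.5 -292.1] [77.6 96.9] long axis deg 143.6
side cover 0.82 2316 [ 509.4 -186.4] [ 98.8 130.7] long axis deg 103.6
side cover 0.72 5105 [578.6 185.6] [273.5 194. ] long axis deg 75.3
side cover 0.71 1154 [ 359.7 -202.3] [67.9 88.4] long axis deg 126.1
side cover 0.7 3275 [ 349.3 -369.5] [127.1  99.3] long axis deg 25.1
side cover 0.59 942 [608.4 489.8] [218.7  70.9] long axis deg 1.0
side stud 0.76 185 [ 171.8 -304.4] [45.3 18.5] long axis deg 86.2
side stud 0.7 117 [ 700.8 -304.2] [25.5 25.7] long axis deg 179.0
side stud 0.63 167 [ 506.4 -192.4] [50.1 19.9] long axis deg 83.6
side stud 0.54 87 [ 357.1 -217.3] [14.8 30.3] long axis deg 120.3
side curing_box 0.67 5048 [563. 124.] [256.2 179.1] long axis deg 75.4
side curing_box 0.25 875 [589.2 410.7] [ 64.7 199.6] long axis deg 180.0
[[-2.60646330e-04 -9.70543208e-01 -2.40926989e-01  6.97725008e-02]
 [ 9.99999248e-01 -5.41719115e-04  1.10039840e-03 -4.74739259e-04]
 [-1.19849895e-03 -2.40926521e-01  9.70542619e-01 -1.79185655e-01]
 [ 0.00000000e+00  0.00000000e+00  0.00000000e+00  1.00000000e+00]]
```

View pics/t1c.png

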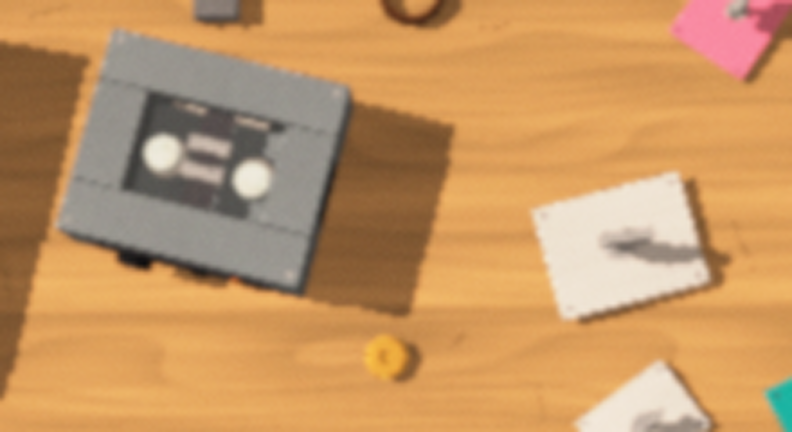

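The crop confirms the large white cover, long axis about 104°, with its wing turned slightly clockwise of that. The box's port has its long axis at about 76°, with the slot in the bridge between the two cells. I move above the cover.

Emit:
jog_arm(motion=[[0,0,0,-27,-29.6,0,94],[0,0,0,-27,-29.6,0,94],[0,0,0,-27,-29.6,0,94],[0,0,0,-27,-29.6,0,94],[0,0,0,-27,-29.6,0,94],[0,0,0,-27,-29.6,0,94],[0,0,0,-27,-29.6,0,94],[0,0,0,-27,-29.6,0,94],[0,0,0,-27,-29.6,0,94],[0,0,0,-27,-29.6,0,94]])

```text
clock: 1.95
tcp_pos: [0.3997, 0.1956, 0.2058]
orientation: [0.228, 0.974, 0.0, 0.0]
force: [1.6, 1.1, 0.3]
grip_width: 1.001
finger_force: 0.0
```

Emit:
jog_arm(motion=[[0,0,0,-27,-29.6,0,94],[0,0,0,-27,-29.6,0,94],[0,0,0,-27,-29.6,0,94],[0,0,0,-27,-29.6,0,94],[0,0,0,-27,-29.6,0,94],[0,0,0,-27,-29.6,0,94],[0,0,0,-27,-29.6,0,94],[0,0,0,-27,-29.6,0,94],[0,0,0,-27,-29.6,0,94],[0,0,0,-27,-29.6,0,94]])

```text
clock: 2.95
tcp_pos: [0.5098, -0.1898, 0.2057]
orientation: [0.228, 0.974, 0.0, 0.0]
force: [1.0, 0.3, 1.0]
grip_width: 1.001
finger_force: 0.0
```

Emit:
jog_arm(motion=[[0,0,7.5,0,0,0,94],[0,0,7.5,0,0,0,94],[0,0,7.5,0,0,0,94],[0,0,7.5,0,0,0,94],[0,0,7.5,0,0,0,94],[0,0,7.5,0,0,0,94],[0,0,7.5,0,0,0,94],[0,0,7.5,0,0,0,94],[0,0,0,0,0,0,94],[0,0,0,0,0,0,94]])

```text
clock: 3.95
tcp_pos: [0.5095, -0.188, 0.2055]
orientation: [0.683, 0.73, -0.0, -0.0]
force: [1.0, -0.4, 0.6]
grip_width: 1.002
finger_force: 0.0
```

```bash
cat >> h.py <<'E'
def yaw(): 
    m=R.from_quat(r.read_state()['orientation']).as_matrix(); return np.degrees(np.arctan2(m[1,1],m[0,1]))
def rect(m,c,z):
    cs=max(cv2.findContours(m.astype(np.uint8),0,1)[0],key=cv2.contourArea)[:,0]
    P=ray(c,cs,z)[:,:2]*1000
    b=cv2.minAreaRect(P.astype(np.float32)); p=cv2.boxPoints(b); e=[p[1]-p[0],p[2]-p[1]]
    l=max(e,key=np.linalg.norm)
    return np.round(b[0],1),np.round(b[1],1),'long axis deg',np.round(np.degrees(np.arctan2(l[1],l[0]))%180,1)
def tool(d): # world mm delta to tool axes
    return np.round(R.from_quat(r.read_state()['orientation']).as_matrix().T@np.array(d),1)
E
python3 - <<'E'
from h import *
pic('wrist','w1'); s=r.read_state(); print(s['clock'],s['tcp_pos'],yaw(),s['joint_pos'].round(2),s['force'].round(2))
for q,z in [('cover',.014),('stud',.062)]:
    for d in r.masks_of('wrist',q): print(q,d['p'],*rect(d['mask'],'wrist',z))
for q in ['wing_top','cover','stud']: print(q,[(round(d['p'],2),np.round(d['point'],4)) for d in r.place_of('wrist',q)])
E
```

```text
4.0 [ 0.50950495 -0.1880228   0.20550121] 3.766368554854806 [ 0.02  0.51  0.42  1.83 -0.26  0.87  0.63] [0.26 0.49 0.19]
cover 0.91 [ 715.3 -277.3] [46.7 98.1] long axis deg 140.8
cover 0.89 [ 507.1 -185.9] [ 96.  125.6] long axis deg 104.2
cover 0.88 [ 361.4 -198.9] [67.3 88. ] long axis deg 125.5
cover 0.38 [ 226.1 -258.7] [30.7  3.5] long axis deg 83.7
stud 0.94 [ 506.3 -184.6] [15.  42.8] long axis deg 93.7
stud 0.81 [ 694.4 -280.3] [11.8 41.5] long axis deg 139.4
stud 0.68 [ 373.1 -192.4] [18.7 26.4] long axis deg 119.8
wing_top [(0.94, array([ 0.7081, -0.2901,  0.0459])), (0.92, array([ 0.5014, -0.1849,  0.0604])), (0.81, array([ 0.362 , -0.2006,  0.0458]))]
cover [(0.92, array([ 0.5047, -0.1888, -0.0019])), (0.87, array([ 0.7089, -0.2892, -0.0045]))]
stud [(0.92, array([ 0.7101, -0.2958,  0.0096])), (0.89, array([ 0.3632, -0.1998,  0.0091])), (0.58, array([ 0.5063, -0.1815,  0.0139])), (0.15, array([ 7.602e-01, -1.806e-01, -7.000e-04]))]
```

View pics/w1.png

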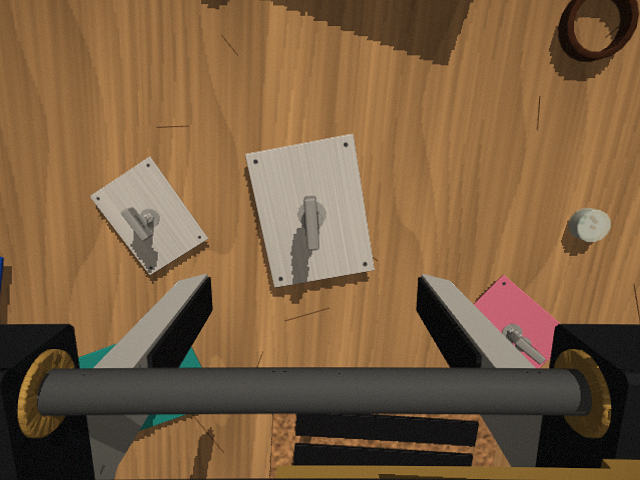

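The wrist view shows the large cover at (310,210). Its wing is at about 94°, the same as the tool yaw, and about 10° clockwise of the cover's long side. I descend and grip high on the wing so the fingers clear the plate when pressing.

Emit:
jog_arm(motion=[[0,0,0,2.7,-2.8,20,60],[0,0,0,0,0,25,60],[0,0,0,0,0,25,60],[0,0,0,0,0,25,60],[0,0,0,0,0,20,60],[0,0,0,0,0,20,60],[0,0,0,0,0,15,60],[0,0,0,0,0,12,60],[0,0,0,0,0,5,60],[0,0,0,0,0,0,60]], force=20)

```text
clock: 5.25
tcp_pos: [0.5062, -0.1856, 0.0381]
orientation: [0.685, 0.729, -0.0, -0.0]
force: [0.3, 0.2, 0.3]
grip_width: 0.639
finger_force: 0.0
```

Emit:
jog_arm(motion=[[0,0,0,0,0,0,0],[0,0,0,0,0,0,0],[0,0,0,0,0,0,0],[0,0,0,0,0,0,0],[0,0,0,0,0,0,0],[0,0,0,0,0,0,0],[0,0,0,0,0,0,0],[0,0,0,0,0,0,0],[0,0,0,0,0,0,0]], force=20)

```text
clock: 6.15
tcp_pos: [0.5067, -0.1857, 0.0385]
orientation: [0.685, 0.729, 0.0, 0.0]
force: [0.3, 0.9, 1.0]
grip_width: 0.103
finger_force: 19.9
```

Emit:
jog_arm(motion=[[0,0,0,0,0,-5,0],[0,0,0,0,0,-10,0],[0,0,0,0,0,-15,0],[0,0,0,0,0,-18,0],[0,0,0,0,0,-20,0],[0,0,0,0,0,-20,0],[0,0,0,0,0,-15,0],[0,0,0,0,0,-10,0],[0,0,0,0,0,-5,0],[0,0,0,0,0,0,0]], force=30)

```text
clock: 7.15
tcp_pos: [0.5065, -0.1856, 0.1569]
orientation: [0.685, 0.729, 0.0, 0.0]
force: [0.9, -0.5, -4.8]
grip_width: 0.101
finger_force: 29.9
```

Run:
```python
from h import *
s=r.read_state(); print(s['clock'],s['tcp_pos'],yaw(),s['force'].round(2),s['torque'].round(3))
im=pic('wrist','w2')
for d in r.masks_of('wrist','cover'): print(d['p'],*rect(d['mask'],'wrist',.014+s['tcp_pos'][2]-.0385))
print(tool([575-s['tcp_pos'][0]*1000,154-s['tcp_pos'][1]*1000,0]))
```

```text
7.15 [ 0.50652184 -0.18558407  0.15688214] 3.599553381839622 [ 0.95 -0.52 -4.79] [-0.018  0.049 -0.048]
0.93 [ 504.3 -179.8] [ 95.2 114.2] long axis deg 103.9
0.69 [ 412.9 -168. ] [43.  55.3] long axis deg 125.5
0.59 [ 389.4 -290. ] [52.9 34.4] long axis deg 3.6
[3.346e+02 8.970e+01 1.000e-01]
```

View pics/w2.png

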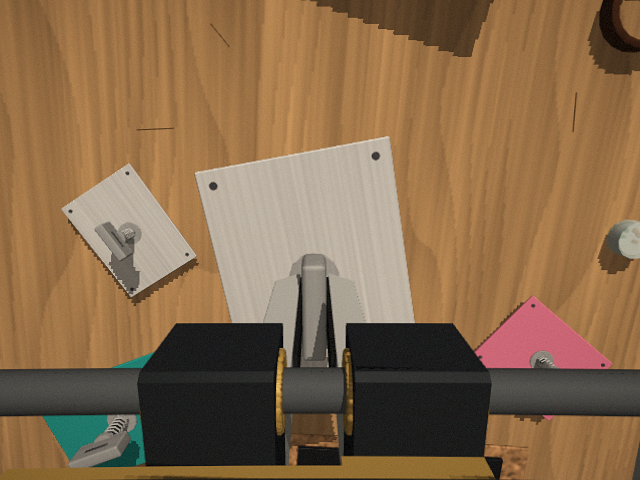

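The cover hangs level in the grip, with its far corners at (196,173) and (388,137). I move part way to the box, higher up, turn the cover to match, and look at the port.

Emit:
jog_arm(motion=[[0,0,0,10,3,-10,0],[0,0,0,20,5,-15,0],[0,0,0,25,8,-15,0],[0,0,0,25,8,-15,0],[0,0,0,25,7,-15,0],[0,0,0,25,7,-15,0],[0,0,0,15,4,-10,0],[0,0,0,5,2,-5,0],[0,0,3,0,0,0,0],[0,0,5,0,0,0,0]])

```text
clock: 8.25
tcp_pos: [0.5405, -0.0333, 0.2564]
orientation: [0.735, 0.678, -0.0, -0.0]
force: [-0.1, -0.0, -3.4]
grip_width: 0.103
finger_force: 29.9
```

Emit:
jog_arm(motion=[[0,0,6,0,0,0,0],[0,0,6,0,0,0,0],[0,0,5,0,0,0,0],[0,0,3,0,0,0,0],[0,0,0,0,0,0,0],[0,0,0,0,0,0,0],[0,0,0,0,0,0,0]])

```text
clock: 8.95
tcp_pos: [0.5407, -0.0333, 0.2563]
orientation: [0.84, 0.542, -0.0, -0.0]
force: [-0.4, -1.1, -4.0]
grip_width: 0.105
finger_force: 29.9
```

Run:
```python
from h import *
s=r.read_state(); print(s['clock'],s['tcp_pos'],yaw(),s['force'].round(2),s['torque'].round(3))
im=pic('wrist','w3')
for q in ['port','curing_box','cover']:print(q,[(round(d['p'],2),np.round(d['point'],4)) for d in r.place_of('wrist',q)])
zp=s['tcp_pos'][2]-.0245
for q,z in [('cover',zp),('curing_box',.075),('port',.075)]:
  for d in r.masks_of('wrist',q): print(q,d['p'],*rect(d['mask'],'wrist',z))
```

```text
8.95 [ 0.54073684 -0.03332675  0.25632403] -24.372246843103003 [-0.38 -1.1  -3.98] [-0.073  0.121 -0.023]
port [(0.64, array([ 0.761 , -0.1785, -0.0016]))]
curing_box [(0.62, array([0.5747, 0.1543, 0.0016]))]
cover [(0.8, array([ 7.094e-01, -2.895e-01, -7.000e-04])), (0.6, array([ 0.5375, -0.0332,  0.2173]))]
cover 0.76 [ 637.1 -122.2] [31.8 46.6] long axis deg 143.7
cover 0.66 [541.9 -28.1] [114.6  96.1] long axis deg 76.1
curing_box 0.85 [560.7 103.2] [105.4 170.7] long axis deg 164.5
curing_box 0.59 [ 730.9 -147.4] [23.4 30.2] long axis deg 129.3
port 0.92 [560.9 103.8] [106.  169.7] long axis deg 165.1
```

View pics/w3.png

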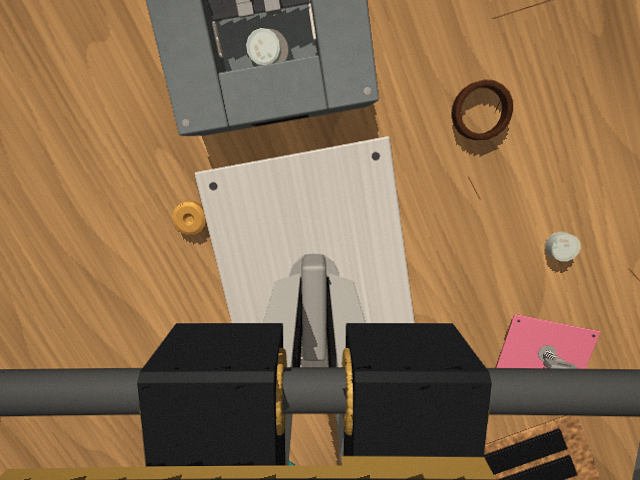

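The wrist view shows the box's front corners near (182,135) and (378,102), and the port's near edge around row 60–75. The cover's far corners are at (196,173) and (388,138). I zoom in for exact corners.

Run:
```python
import cv2
a=cv2.imread('pics/w3.png')[0:195,140:400]
cv2.imwrite('pics/w3c.png',cv2.resize(a,None,fx=3,fy=3,interpolation=2))
```

```text
(no output)
```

View pics/w3c.png

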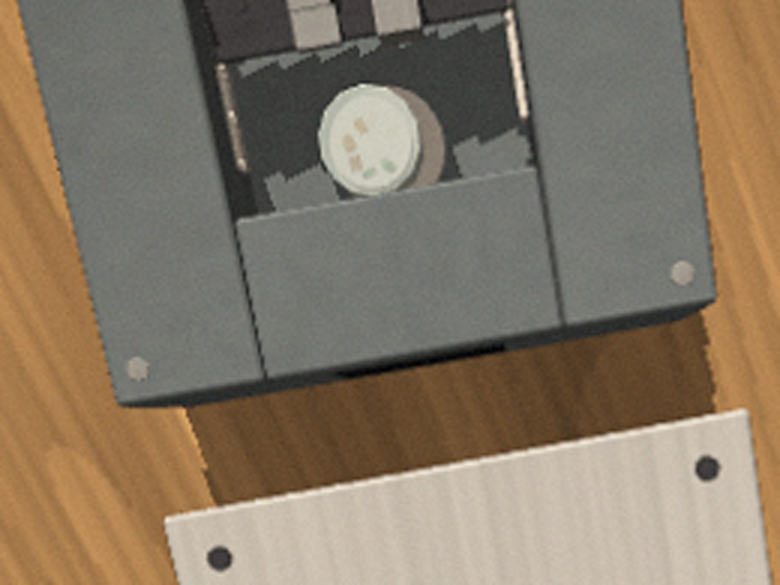

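Run:
```python
from h import *
from scipy.optimize import least_squares
s=r.read_state(); t=s['tcp_pos']*1000
A=ray('wrist',[[179,134.3],[378.3,100],[219.3,72.7],[318.3,56]],.075)[:,:2]*1000
S=ray('wrist',[[146.7,0],[367.7,0],[201.7,0],[310.7,0],[228.3,125],[328,108.3]],.075)[:,:2]*1000
C=ray('wrist',[[195,173.3],[389.3,136.7]],s['tcp_pos'][2]-.0245)[:,:2]*1000
print(A.round(1),C.round(1),np.linalg.norm(A[1]-A[0]),np.linalg.norm(A[3]-A[2]),np.linalg.norm(C[1]-C[0]))
def loc(p,P):
    a=p[2]; return (P-p[:2])@np.array([[np.cos(a),-np.sin(a)],[np.sin(a),np.cos(a)]])
M=np.array([[-85,-100],[85,-100],[-42,-57],[42,-57]]); sx=np.array([-85,85,-42,42,-42,42])
f=lambda p: np.r_[(loc(p,A)-M).ravel(),loc(p,S)[:,0]-sx]
o=least_squares(f,[575,154,-.25]); print('box',o.x[:2],np.degrees(o.x[2]),f(o.x).round(1))
g=lambda p:(loc(p,C)-np.array([[-48,63],[48,63]])).ravel()
c=least_squares(g,[540,-33,-.25]); print('cover',c.x[:2],np.degrees(c.x[2]),g(c.x).round(1),'tcp',t)
d=np.r_[o.x[:2]-c.x[:2],0]; print('delta',d,'after-turn deg cw',np.degrees(c.x[2]-o.x[2]),'tool',tool(d))
# rotation effect of cover offset from tcp
```

```text
[[467.5  78.7]
 [629.9  35.1]
 [520.6 107.5]
 [598.7  85.9]] [[509.9  38.2]
 [602.   15.3]] 168.18807474644095 81.02941121245685 94.9306359004551
box [574.5860008  152.59237812] -15.099348898196018 [ 0.8  0.7 -1.   1.   1.6 -0.6 -1.4 -1.1  0.9 -0.2 -0.2 -0.8  0.1  0.2]
cover [540.73246888 -34.35648385] -13.965358845604003 [ 0.5  0.  -0.5 -0. ] tcp [540.94358291 -33.19561196 256.49504529]
delta [ 33.85353192 186.94886197   0.        ] after-turn deg cw 1.1339900525920148 tool [184.2 -46.4   0. ]
```

Emit:
jog_arm(motion=[[0,0,1,12,-3,0,0],[0,0,0,22,-5.5,0,0],[0,0,0,25,-6.5,0,0],[0,0,0,25,-6.5,0,0],[0,0,0,25,-6.5,0,0],[0,0,0,25,-6.5,0,0],[0,0,0,25,-6.2,0,0],[0,0,0,17,-3.8,0,0],[0,0,0,8,-2,0,0],[0,0,0,0,0,0,0]])

```text
clock: 10.3
tcp_pos: [0.5777, 0.1537, 0.2562]
orientation: [0.845, 0.535, -0.0, 0.0]
force: [0.3, 0.1, -4.0]
grip_width: 0.103
finger_force: 29.9
```

Emit:
jog_arm(motion=[[0,0,0,0,0,10,0],[0,0,0,0,0,20,0],[0,0,0,0,0,25,0],[0,0,0,0,0,25,0],[0,0,0,0,0,25,0],[0,0,0,0,0,15,0],[0,0,0,0,0,8,0],[0,0,0,0,0,3,0],[0,0,0,0,0,0,0],[0,0,0,0,0,0,0]])

```text
clock: 11.3
tcp_pos: [0.5784, 0.1528, 0.1263]
orientation: [0.845, 0.534, 0.001, 0.0]
force: [-0.2, 0.1, -4.0]
grip_width: 0.103
finger_force: 29.9
```

Run:
```python
from h import *
s=r.read_state(); print(s['clock'],s['tcp_pos'],yaw(),s['force'].round(2),s['torque'].round(3))
im=pic('wrist','w4')
```

```text
11.3 [0.5783626  0.15279676 0.12629452] -25.42259944350155 [-0.19  0.14 -3.97] [-0.075  0.106 -0.017]
```

View pics/w4.png

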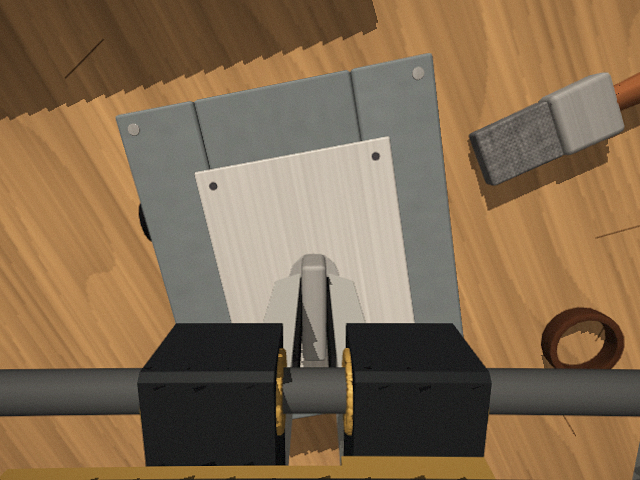

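The cover is now over the port. The box's far corners show at (118,117) and (432,55), with seams at (194,103) and (351,72). I work out the offset again.

Run:
```python
from h import *
from scipy.optimize import least_squares
# refine corners: intersect fitted edge lines via Canny points near guesses
im=cv2.cvtColor(cv2.imread('pics/w4.png'),cv2.COLOR_BGR2GRAY)
g=cv2.GaussianBlur(im,(0,0),1).astype(float)
def edge(a,b,w=6):
    a=np.array(a,float);b=np.array(b,float);d=(b-a)/np.linalg.norm(b-a);n=np.array([-d[1],d[0]]);pts=[]
    for t in np.linspace(.08,.92,40):
        c=a+(b-a)*t; q=c+np.arange(-w,w+.1,.5)[:,None]*n
        v=cv2.remap(g.astype(np.float32),q[:,0].astype(np.float32),q[:,1].astype(np.float32),1)[:,0]
        k=np.argmax(abs(np.gradient(v))); pts.append(q[k])
    return np.array(pts)
def loc(p,P):
    a=p[2]; return (P-p[:2])@np.array([[np.cos(a),-np.sin(a)],[np.sin(a),np.cos(a)]])
def fit(E,z,x0):
    W=[(ray('wrist',edge(a,b),z)[:,:2]*1000,ax,v) for a,b,ax,v in E]
    f=lambda p:np.concatenate([loc(p,P)[:,ax]-v for P,ax,v in W])
    o=least_squares(f,x0,loss='soft_l1'); e=f(o.x).reshape(len(E),-1)
    print(o.x[:2].round(1),np.degrees(o.x[2]).round(2),np.median(e,1).round(1)); return o.x
b=fit([((118,117),(432,55),1,100),((118,117),(176,323),0,-85),((432,55),(462,320),0,85)],.075,[574,152,-.25])
s=r.read_state()
c=fit([((195,173.3),(389.3,136.7),1,63),((195,173),(231,320),0,-48),((389,137),(414,320),0,48)],s['tcp_pos'][2]-.0245,[578,152,-.25])
print(s['tcp_pos'],'cw',np.degrees(c[2]-b[2]),tool(np.r_[b[:2]-c[:2],0]))
```

```text
[573.  151.3] -14.84 [-0.1  0.6 -0.5]
[577.8 152.6] -15.19 [-0.   0.5 -0.4]
[0.57839889 0.15293075 0.12636331] cw -0.3410227470294854 [-3.2 -3.8 -0. ]
```

Emit:
jog_arm(motion=[[0,0,0,-3.0,-3.7,0,0],[0,0,0,0,0,0,0],[0,0,0,0,0,4,0],[0,0,0,0,0,4,0],[0,0,0,0,0,3,0],[0,0,0,0,0,2,0],[0,0,0,0,0,1,0],[0,0,0,0,0,1,0],[0,0,0,0,0,0,0]])

```text
clock: 12.25
tcp_pos: [0.5731, 0.1519, 0.1104]
orientation: [0.845, 0.534, -0.0, -0.0]
force: [1.2, -0.6, -3.3]
grip_width: 0.1
finger_force: 29.9
```

Emit:
jog_arm(motion=[[0,0,0,0,0,1,0],[0,0,0,0,0,1,0],[0,0,0,0,0,1,0],[0,0,0,0,0,1,0],[0,0,0,0,0,1,0],[0,0,0,0,0,0,0],[0,0,0,0,0,0,0]])

```text
clock: 12.95
tcp_pos: [0.573, 0.1519, 0.1054]
orientation: [0.845, 0.534, -0.0, -0.0]
force: [-0.4, 0.2, -4.6]
grip_width: 0.102
finger_force: 29.9
```

Emit:
jog_arm(motion=[[0,0,0,0,0,1,0],[0,0,0,0,0,1,0],[0,0,0,0,0,1,0],[0,0,0,0,0,0,0],[0,0,0,0,0,0,0],[0,0,0,0,0,0,0]])

```text
clock: 13.55
tcp_pos: [0.5731, 0.152, 0.1026]
orientation: [0.845, 0.534, 0.0, -0.0]
force: [-0.2, 0.4, -2.0]
grip_width: 0.102
finger_force: 29.9
```

Run:
```python
from h import *
s=r.read_state(); print(s['clock'],s['tcp_pos'],yaw(),s['force'].round(2),s['torque'].round(3))
im=pic('wrist','w5'); b=pic('side','s5')
cv2.imwrite('pics/m5.png',np.hstack([im[90:390,160:480],cv2.resize(b[130:250,280:420],(350,300))])[:,:,::-1])
```

```text
13.55 [0.57306764 0.15195714 0.10257493] -25.40255441006124 [-0.24  0.44 -2.02] [-0.06   0.203  0.006]
```

View pics/m5.png

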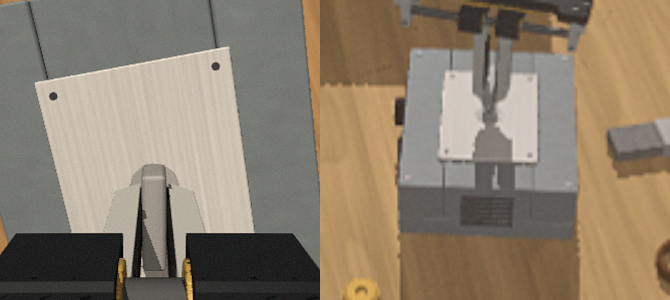

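The cover sits flat in the port at TCP z 0.1026, just where it should seat. I line the wing up with the slot by turning back 10.5°, then press gently.

Emit:
jog_arm(motion=[[0,0,-3,0,0,0,0],[0,0,-4,0,0,0,0],[0,0,-3.5,0,0,0,0],[0,0,0,0,0,0.5,0],[0,0,0,0,0,1,0],[0,0,0,0,0,1,0],[0,0,0,0,0,1,0],[0,0,0,0,0,1,0],[0,0,0,0,0,0,0],[0,0,0,0,0,0,0]], force=20)

```text
clock: 14.65
tcp_pos: [0.5731, 0.1519, 0.098]
orientation: [0.793, 0.609, 0.0, 0.0]
force: [-1.9, -0.9, 2.3]
grip_width: 0.102
finger_force: 20.0
```

Emit:
jog_arm(motion=[[0,0,0,0,0,0.5,0],[0,0,0,0,0,0.5,0],[0,0,0,0,0,0.5,0],[0,0,0,0,0,0.5,0],[0,0,0,0,0,0,0],[0,0,0,0,0,0,0]])

```text
clock: 15.25
tcp_pos: [0.5731, 0.1519, 0.096]
orientation: [0.793, 0.609, 0.0, 0.0]
force: [-1.5, -1.1, 2.9]
grip_width: 0.104
finger_force: 20.0
```

Emit:
jog_arm(motion=[[0,0,0,0,0,0.5,0],[0,0,0,0,0,0.5,0],[0,0,0,0,0,0,0],[0,0,0,0,0,0,0]])

```text
clock: 15.65
tcp_pos: [0.5731, 0.1519, 0.095]
orientation: [0.793, 0.609, 0.0, 0.0]
force: [-0.5, 0.1, 3.0]
grip_width: 0.104
finger_force: 20.0
```

Emit:
jog_arm(motion=[[0,0,0,0,0,0.5,0],[0,0,0,0,0,0.5,0],[0,0,0,0,0,0,0],[0,0,0,0,0,0,0]])

```text
clock: 16.05
tcp_pos: [0.5731, 0.1519, 0.094]
orientation: [0.793, 0.609, 0.0, 0.0]
force: [-1.0, -0.3, 3.8]
grip_width: 0.109
finger_force: 20.0
```

Emit:
jog_arm(motion=[[0,0,0,0,0,0.5,0],[0,0,0,0,0,0.3,0],[0,0,0,0,0,0,0],[0,0,0,0,0,0,0]])

```text
clock: 16.45
tcp_pos: [0.5731, 0.1519, 0.0932]
orientation: [0.793, 0.609, 0.0, 0.0]
force: [-1.4, -0.1, 2.9]
grip_width: 0.101
finger_force: 20.0
```

Emit:
jog_arm(motion=[[0,0,0,0,0,0.4,0],[0,0,0,0,0,0.4,0],[0,0,0,0,0,0,0]], force=16)

```text
clock: 16.75
tcp_pos: [0.5731, 0.1519, 0.0923]
orientation: [0.793, 0.609, 0.0, 0.0]
force: [-1.6, -0.2, 4.3]
grip_width: 0.105
finger_force: 16.0
```

Run:
```python
from h import *
s=r.read_state(); print(s['clock'],s['tcp_pos'],yaw(),s['force'].round(2),s['torque'].round(3))
```

```text
16.75 [0.57311146 0.15190376 0.09234297] -14.902861314664896 [-1.59 -0.18  4.34] [-0.134  0.35  -0.017]
```

Emit:
jog_arm(motion=[[0,0,0,0,0,0.4,0],[0,0,0,0,0,0.4,0],[0,0,0,0,0,0,0]])

```text
clock: 17.05
tcp_pos: [0.5731, 0.1519, 0.0916]
orientation: [0.793, 0.609, 0.0, 0.0]
force: [-2.0, -0.9, 3.1]
grip_width: 0.103
finger_force: 16.0
```

Emit:
jog_arm(motion=[[0,0,0,0,0,0.4,0],[0,0,0,0,0,0.4,0],[0,0,0,0,0,0,0]])

```text
clock: 17.35
tcp_pos: [0.5731, 0.1519, 0.0907]
orientation: [0.793, 0.609, 0.0, 0.0]
force: [-1.1, -0.4, 4.1]
grip_width: 0.103
finger_force: 16.0
```

Emit:
jog_arm(motion=[[0,0,0,0,0,0.4,0],[0,0,0,0,0,0.4,0],[0,0,0,0,0,0,0]])

```text
clock: 17.65
tcp_pos: [0.5731, 0.1519, 0.09]
orientation: [0.793, 0.609, 0.0, 0.0]
force: [-1.1, -0.4, 4.7]
grip_width: 0.105
finger_force: 16.0
```

Emit:
jog_arm(motion=[[0,0,0,0,0,0.4,0],[0,0,0,0,0,0.4,0],[0,0,0,0,0,0,0]])

```text
clock: 17.95
tcp_pos: [0.5731, 0.1519, 0.0891]
orientation: [0.793, 0.609, 0.0, -0.0]
force: [-0.6, 0.1, 5.8]
grip_width: 0.104
finger_force: 16.0
```

Emit:
jog_arm(motion=[[0,0,0,0,0,0.4,0],[0,0,0,0,0,0.2,0],[0,0,0,0,0,0,0]])

```text
clock: 18.25
tcp_pos: [0.5731, 0.1519, 0.0889]
orientation: [0.793, 0.609, 0.0, -0.0]
force: [-1.4, -0.3, 8.1]
grip_width: 0.106
finger_force: 16.0
```

The push has stopped: 8 N and little travel at about 13.6 mm in. I back off a little and try turning gently.

Emit:
jog_arm(motion=[[0,0,0,0,0,-0.5,0],[0,0,0,0,0,-0.5,0],[0,0,2,0,0,0,0],[0,0,2,0,0,0,0],[0,0,2,0,0,0,0],[0,0,2,0,0,0,0],[0,0,2,0,0,0,0],[0,0,0,0,0,0,0]])

```text
clock: 19.05
tcp_pos: [0.5732, 0.1519, 0.0895]
orientation: [0.843, 0.537, 0.0, 0.0]
force: [-1.2, -0.7, 4.0]
grip_width: 0.107
finger_force: 16.0
```

Run:
```python
from h import *
s=r.read_state(); print(s['clock'],s['tcp_pos'],yaw(),s['force'].round(2),s['torque'].round(3))
```

```text
19.05 [0.57319139 0.15188049 0.08952252] -24.982431458876412 [-1.22 -0.71  4.02] [-0.166  0.154 -0.012]
```

Emit:
jog_arm(motion=[[0,0,3,0,0,0,0],[0,0,3,0,0,0,0],[0,0,3,0,0,0,0],[0,0,3,0,0,0,0],[0,0,3,0,0,0,0],[0,0,0,0,0,0,0]])

```text
clock: 19.65
tcp_pos: [0.5733, 0.1518, 0.0895]
orientation: [0.906, 0.423, 0.0, 0.0]
force: [-0.3, -0.4, 5.7]
grip_width: 0.107
finger_force: 16.0
```

Run:
```python
from h import *
s=r.read_state(); print(s['clock'],s['tcp_pos'],yaw(),s['force'].round(2),s['torque'].round(3),s['grip_width'])
```

```text
19.65 [0.57328663 0.15178556 0.08953633] -39.92202676786601 [-0.32 -0.44  5.66] [-0.206  0.144 -0.065] 0.10713329753947094
```

Emit:
jog_arm(motion=[[0,0,3,0,0,0,0],[0,0,3,0,0,0,0],[0,0,2,0,0,0,0],[0,0,0,0,0,0,0]])

```text
clock: 20.05
tcp_pos: [0.5733, 0.1518, 0.0896]
orientation: [0.933, 0.359, 0.0, 0.0]
force: [-0.3, -1.2, 4.6]
grip_width: 0.106
finger_force: 16.0
```

Run:
```python
from h import *
s=r.read_state(); print(s['clock'],s['tcp_pos'],yaw(),s['force'].round(2),s['torque'].round(3),s['grip_width'])
```

```text
20.05 [0.57333324 0.15177247 0.08959259] -47.882212141304585 [-0.29 -1.21  4.58] [-0.236  0.132 -0.025] 0.10642685052823361
```

Turning is free past the block range, so I continue to the quarter turn.

Emit:
jog_arm(motion=[[0,0,5,0,0,0,0],[0,0,5,0,0,0,0],[0,0,5,0,0,0,0],[0,0,5,0,0,0,0],[0,0,5,0,0,0,0],[0,0,5,0,0,0,0],[0,0,5,0,0,0,0],[0,0,4,0,0,0,0],[0,0,3,0,0,0,0],[0,0,0,0,0,0,0]])

```text
clock: 21.05
tcp_pos: [0.5735, 0.1515, 0.0896]
orientation: [1.0, 0.001, 0.0, 0.0]
force: [0.4, -1.3, 4.1]
grip_width: 0.104
finger_force: 16.0
```

Run:
```python
from h import *
s=r.read_state(); print(s['clock'],s['tcp_pos'],yaw(),s['force'].round(2),s['torque'].round(3),s['grip_width'],s['joint_pos'].round(2))
```

```text
21.05 [0.5734541  0.1514572  0.08957089] -89.86250321002726 [ 0.43 -1.34  4.08] [-0.319  0.043  0.016] 0.10420352416970423 [-0.75  0.83  0.77  1.8  -0.76  0.83 -1.18]
```

Emit:
jog_arm(motion=[[0,0,3,0,0,0,0],[0,0,3,0,0,0,0],[0,0,2,0,0,0,0],[0,0,2,0,0,0,0],[0,0,2,0,0,0,0],[0,0,1,0,0,0,0],[0,0,0,0,0,0,0]])

```text
clock: 21.75
tcp_pos: [0.5734, 0.1514, 0.0896]
orientation: [0.994, -0.113, 0.0, 0.0]
force: [1.1, -3.4, 3.9]
grip_width: 0.102
finger_force: 16.0
```

Run:
```python
from h import *
s=r.read_state(); print(s['clock'],s['tcp_pos'],yaw(),s['force'].round(2),s['torque'].round(3),s['grip_width'])
```

```text
21.75 [0.57341696 0.15136644 0.08964262] -102.93041672664698 [ 1.1  -3.45  3.89] [-0.691 -0.191 -0.062] 0.10241577211434251
```

Emit:
jog_arm(motion=[[0,0,0,0,0,-0.5,0],[0,0,0,0,0,-0.5,0],[0,0,0,0,0,-0.5,0],[0,0,0,0,0,0,0]])

```text
clock: 22.15
tcp_pos: [0.5733, 0.1515, 0.0912]
orientation: [0.994, -0.112, 0.0, 0.0]
force: [1.5, -3.2, 4.3]
grip_width: 0.105
finger_force: 16.0
```

Emit:
jog_arm(motion=[[0,0,0,0,0,-0.4,0],[0,0,0,0,0,-0.4,0],[0,0,0,0,0,0,0]])

```text
clock: 22.45
tcp_pos: [0.5731, 0.152, 0.0919]
orientation: [0.994, -0.112, 0.0, -0.0]
force: [3.2, -2.7, 4.2]
grip_width: 0.108
finger_force: 16.0
```

Emit:
jog_arm(motion=[[0,0,0,0,0,-0.4,0],[0,0,0,0,0,-0.4,0],[0,0,0,0,0,0,0]])

```text
clock: 22.75
tcp_pos: [0.573, 0.152, 0.0925]
orientation: [0.994, -0.112, -0.0, 0.0]
force: [3.2, -2.8, 2.1]
grip_width: 0.104
finger_force: 16.0
```

Run:
```python
from h import *
s=r.read_state(); print(s['clock'],s['tcp_pos'],yaw(),s['force'].round(2),s['torque'].round(3),s['grip_width'])
```

```text
22.75 [0.57303836 0.15200258 0.09253608] -102.895656200597 [ 3.21 -2.77  2.06] [-0.809 -0.453 -0.026] 0.1040843683886743
```

The force is falling at the expected notch height (TCP z about 0.0925), so the pin is in the notch. I release and go up.

Emit:
jog_arm(motion=[[0,0,0,0,0,-0.2,0],[0,0,0,0,0,0,0],[0,0,0,0,0,0,14],[0,0,0,0,0,0,20],[0,0,0,0,0,0,30],[0,0,0,0,0,0,40],[0,0,0,0,0,0,40],[0,0,0,0,0,0,40]], force=5)

```text
clock: 23.55
tcp_pos: [0.5729, 0.1521, 0.0928]
orientation: [0.994, -0.112, -0.0, -0.0]
force: [0.6, 0.5, -0.1]
grip_width: 0.425
finger_force: 0.0
```

Emit:
jog_arm(motion=[[0,0,0,0,0,-5,40],[0,0,0,0,0,-10,40],[0,0,0,0,0,-20,40],[0,0,0,0,0,-25,40],[0,0,0,0,0,-25,40],[0,0,0,0,0,-20,40],[0,0,0,0,0,-10,40],[0,0,0,0,0,0,60],[0,0,0,0,0,0,60],[0,0,0,0,0,0,60]])

```text
clock: 24.55
tcp_pos: [0.5723, 0.1521, 0.2068]
orientation: [0.994, -0.112, -0.001, 0.0]
force: [-0.1, -0.4, 0.6]
grip_width: 0.627
finger_force: 0.0
```

Run:
```python
from h import *
s=r.read_state(); print(s['clock'],s['tcp_pos'],yaw(),s['force'].round(2))
im=pic('wrist','w6'); b=pic('side','s6')
for q,z in [('cover',.078),('stud',.112)]:
  for d in r.masks_of('wrist',q)[:2]: print(q,d['p'],*rect(d['mask'],'wrist',z))
for c in ['wrist','side']: 
  if c=='side': pic(c,'s7')
  for q in ['wing_top','cover']: print(c,q,[(round(d['p'],2),np.round(d['point'],4)) for d in r.place_of(c,q)][:6])
cv2.imwrite('pics/m6.png',np.hstack([im[0:480:1,100:500],cv2.resize(b[130:250,290:390],(400,480))])[:,:,::-1])
```

```text
24.55 [0.57230959 0.15205116 0.20680132] -102.90173741754558 [-0.1  -0.39  0.57]
cover 0.78 [572.8 151.8] [126.3  95.7] long axis deg 75.9
stud 0.79 [573.5 152.2] [16.3 44.2] long axis deg 167.1
stud 0.27 [548.9 379.6] [13.  27.6] long axis deg 157.4
wrist wing_top [(0.67, array([0.5694, 0.1537, 0.1094]))]
wrist cover [(0.84, array([0.5663, 0.1531, 0.0613]))]
side wing_top [(0.68, array([ 0.1662, -0.3016,  0.0619])), (0.66, array([ 0.7063, -0.2892,  0.0528])), (0.48, array([ 0.3562, -0.1977,  0.0452])), (0.48, array([ 0.3501, -0.3755,  0.0617])), (0.43, array([0.5709, 0.1507, 0.1173])), (0.15, array([ 0.7297, -0.0153, -0.0037]))]
side cover [(0.95, array([ 0.3479, -0.3701,  0.0036])), (0.86, array([ 3.576e-01, -2.003e-01, -2.000e-04])), (0.82, array([ 0.1692, -0.2997, -0.0035])), (0.81, array([ 0.7075, -0.2896, -0.0031])), (0.64, array([0.5769, 0.1486, 0.0643]))]
```

View pics/m6.png

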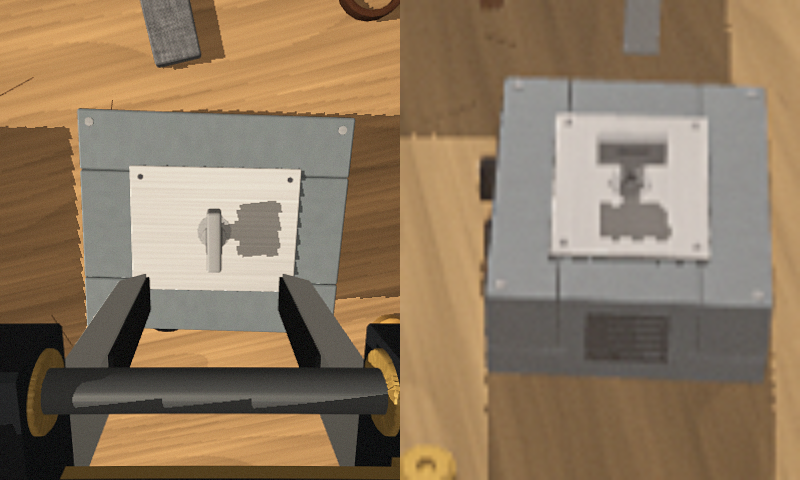

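The wing lies across the cover at 89°, and the cover is flat and centred in the port. I hand in.

```bash
python3 -c "
from station import r
print(r.job_done())"
```

```text
the job is handed in; nothing more can be done
None
```

I fitted the cover flat in the box's port and locked the stud: it went about 13.6 mm in, was turned about 89° clockwise, and has been released. The job was handed in at about 25 s, but no verdict came back. I did not check the bystanders separately at the end.

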